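Raise the measuring table by one turn of the hand wheel

TASK

The ring clamped on the measuring machine must next be measured higher up: raise the machine's table by exactly one full turn of the hand wheel. With your fingertips push the wheel round clockwise (seen from above) by its upright black handle until the handle stands again where it began, then take your hand away. Only push, gently: do not grip the handle, and leave the setting ring, plug gauge and bottle standing beside the machine alone.

Things in the scene. Friction and masses are not known exactly. Their poses are not given: they have to be found in the camera images.
- handwheel (a joint): angle of the aluminium hand wheel in rad, growing as it turns clockwise seen from above; one turn is 6.283; it starts anywhere from 0 to 5.5, its stops (-12 and 25) are far away. Clockwise raises the machine's table, 5 mm a turn. It turns evenly (0.18 N m, about 3.5 N at the handle), stays where it is left and does not run on.
- wheel_hub (a point): top centre of the wheel's hub, on its upright axis, 131 mm above the work surface. The wheel lies level: 125 mm across, 38 mm hub, three spokes, round rim 13 mm thick whose top is 130 mm above the work surface.
- handle: upright black handle on the wheel, standing 52 mm from the wheel's axis: a round grip 62 mm tall and 21 mm in diameter (16 mm at the foot, narrowing near its rounded top), free to spin about its own axis. Its origin is the centre of its underside, 133 mm above the work surface; its top is at 195 mm.
- machine: fixed light grey measuring machine. Origin: on the work surface under the wheel's axis; x points to the bed, y along it to the headstock. The wheel sits on a front box 170 wide, 200 deep, 100 mm high. The bed (840 long, 105 high) begins 120 mm behind the axis; in its middle the table with clamped ring (to 215 high), head- and tailstock (to 235 high) over 120 mm to either side and 140 mm behind.
- setting_ring: loose steel setting ring lying flat, 64 mm outside, 38 mm inside, 22 mm high; origin at the centre of its underside. To be left alone.
- plug_gauge: loose plug gauge standing on its steel end, 30 mm in diameter, with a black grip, 92 mm tall; origin at the centre of its underside. To be left alone.
- cleaner_bottle: small closed amber bottle with black cap, 42 mm in diameter, 85 mm tall, standing; origin at the centre of its underside. To be left alone.

How it is judged:
By the outcome, as a careful person would: the job done as asked, in the order asked, and still so for the second after the job is handed in, with the robot touching nothing.
It also fails if it takes over 58 s, if anything falls off the work surface, if the arm or the gripper's body presses on something with over 40 N, if the wrist force passes 120 N, or if a joint passes its speed limit or range.

ROBOT

A 6-joint arm with a two-finger parallel gripper is mounted at the origin on the work surface. World frame = base frame: x ahead of the robot, y to its left, z up, the work surface at z = 0. Lengths are in mm, angles in rad, forces in N, time in s.
With the tool pointing down it reaches from about 400 to 925 mm from the base axis. Payload 12.5 kg.
Tool frame: the origin (TCP) lies where the fingers leave the gripper's body, on its centre line; the fingertips stand 78 mm ahead of it and the grasp point (between the pads) lies 59 mm ahead of it (env.tip_extent is the distance from the TCP to the fingertips, in mm); z points along the fingers, y is the direction in which the jaws open and shut (so a half turn about z gives the same grasp; the last joint's range is limited). The gripper opens to 95 mm and grips with 3 to 60 N. Pads are 20 mm wide; open, the fingers measure 119 mm over their backs; the gripper's body (75 mm by 180 mm) begins 59 mm behind the grasp point.
Start: joints at [-1.376, 0.491, 1.559, -0, 1.092, -0.106], TCP at [185.199, -596.941, 292.261] pointing down, gripper open.
Joint ranges: [-3.1, 3.1], [-0.84, 2.19], [0.05, 2.79], [-1.13, 4.28], [0.06, 2.93], [-2.69, 2.69]. Speed limits (rad/s): [2.22, 2.22, 2.79, 3.14, 3.14, 3.14].

INTERFACE

Orientations are given as [roll, pitch, yaw] about the fixed x, y, z axes, in that order (R = Rz(yaw) Ry(pitch) Rx(roll)).
In Python, from cell import env gives the robot as it stands. The module is installed in compiled form; this text tells all that it offers.
- The arm moves only by the tool play_rows, never from a script. Its argument "targets" is a list of rows, each an object with "linear": the shift along the tool's x, y, z in mm, a list of three; "turn": the turn about the tool's z in rad. A call has 1 to 20 rows; each row is the pose to reach, as a shift and turn from the pose commanded when the call began, along the tool's axes at that moment; what a row does not reach only later rows make up. A row lasts 1/8 s, in which the tool goes at most 62.5 mm and 10.7 degrees, less where a joint would pass 70% of its speed; a pose out of reach is approached as far as the arm can. A call with a gripper value outside its range is refused whole. "hand" is the finger opening in mm, from 0 to 95.1, set as the call begins (left out, the last holds). The fingers move at their own pace and stop on an object; the grip force is fixed at half the most. Time passes only in rows, so rows that repeat a pose let the fingers close. It gives the time, the measured TCP pose, the force and the opening at its end, in the units of the state.
- env.state(): the state, without advancing time (a new reading comes with each control period).
- env.read_camera(name): name is "scene" or "top"; returns (picture, depth): 480x640x3 uint8, red, green, blue; 480x640 float32, mm along the optical axis (not along the pixel's ray), 0 where there is no reading.
- env.camera_params(name): a dict with "fx", "fy", "cx", "cy" (pixels), "R" (3x3) and "t" (3): a world point X has camera coordinates R X + t. Camera axes: x right, y down, z forward; pixel columns grow to the right and rows downward; lengths in mm; the calibration is good to about 2 mm. A picture is of the moment at which its call begins. camera_params takes no time and is no camera call.
- env.job_done(): hands the job in, once; it reports no verdict.
The state is a dict: "t": time; "joints": joint angles; "qvel": joint speeds; "tau": joint torques, N m; "eef_pos": TCP position; "tcp_rot": TCP orientation; "ft_force": force on the tool from outside, world axes, zero at the start; "moment": the same for the moment, N m; "opening": opening from 0.0 (shut) to 1.0 (fully open).
Only numpy, scipy, OpenCV 4.12 (cv2) and the standard library are available. Lean on these libraries where they do the work, as an engineer would, in place of code of your own. Each camera call takes 0.05 s, during which the arm holds its last target.

## Working session

There is one attempt and no reset: what is moved stays moved. The work goes in short steps, Python scripts to look and compute and a tool call to move; the robot and the scene stay as the last step left them, time stands still between calls to the robot, and variables do not carry over. Pictures are saved under pics/ and viewed, and the job is handed in when it is done.

Besides the shell and the picture viewer there is one more tool, called after ">>>" as name(argument=value, ...) on one line, values as JSON. play_rows: Moves the arm, as the interface text tells. Its arguments: {"type":"object","properties":{"targets":{"type":"array","items":{"type":"object","properties":{"linear":{"type":"array","items":{"type":"number"}},"turn":{"type":"number"}}}},"hand":{"type":"number"}},"required":["targets"]}

```bash
mkdir -p pics
cat > h.py <<'E'
from cell import env
import numpy as np, cv2
def snap(n,f):
    p,d=env.read_camera(n); cv2.imwrite(f'pics/{f}.png',p[:,:,::-1]); np.save(f'pics/{f}.npy',d); return p,d
def world(n,d):
    c=env.camera_params(n); v,u=np.mgrid[0:480,0:640]
    X=np.stack([(u-c['cx'])/c['fx']*d,(v-c['cy'])/c['fy']*d,d],-1)
    return (X-np.array(c['t']))@np.array(c['R'])
E
python3 - <<'E'
from h import *
for n in('scene','top'):
    snap(n,n+'0'); c=env.camera_params(n); print(n,c)
print(env.state())
E
```

```text
scene {'fx': 543.715432332717, 'fy': 543.715432332717, 'cx': 322.2561285678523, 'cy': 242.54287745619592, 'R': array([[ 0.35127086,  0.93617986, -0.01326838],
       [ 0.78849182, -0.303438  , -0.53498227],
       [-0.50486576,  0.17746167, -0.84475909]]), 't': array([-179.14620864, -402.3993505 , 1402.35945791])}
top {'fx': 614.7335197026472, 'fy': 614.7335197026472, 'cx': 316.2388451457953, 'cy': 233.1432419081619, 'R': array([[ 0.0080373 , -0.99981484,  0.017484  ],
       [-0.99871375, -0.00890134, -0.04991604],
       [ 0.05006243, -0.01706032, -0.99860037]]), 't': array([ -20.84126214,  562.91060924, 1140.47847496])}
{'t': 0.1, 'joints': array([-1.37557158e+00,  4.91510978e-01,  1.55935160e+00, -4.22550820e-06,
        1.09170840e+00, -1.05585378e-01]), 'qvel': array([-0.00029325, -0.001166  , -0.00189152,  0.00022681, -0.00114258,
       -0.00016275]), 'tau': array([ 3.75919364e-03, -6.13623405e+01, -2.58606219e+01,  6.94402051e-02,
        4.70024336e-02, -3.53914606e-05]), 'eef_pos': array([ 185.18950212, -596.80482458,  291.72559076]), 'tcp_rot': array([-3.14061938e+00, -9.93779210e-05,  3.00812027e-01]), 'ft_force': array([-0.44589573,  0.36968245,  0.15860808]), 'moment': array([-0.01492748, -0.02643572, -0.04293019]), 'opening': 1.000919644179112}
```

View pics/scene0.png

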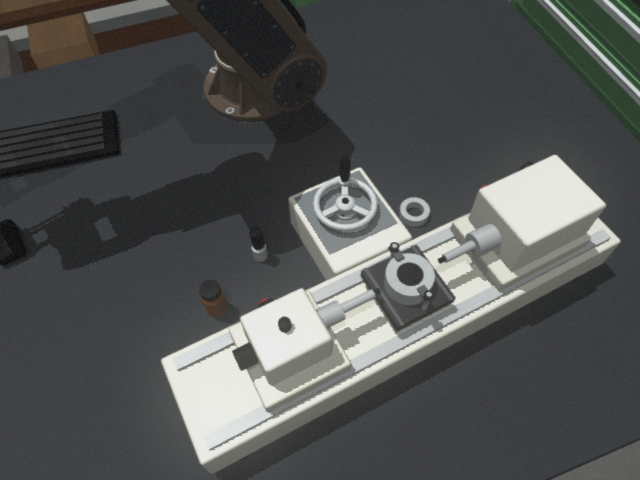

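View pics/top0.png

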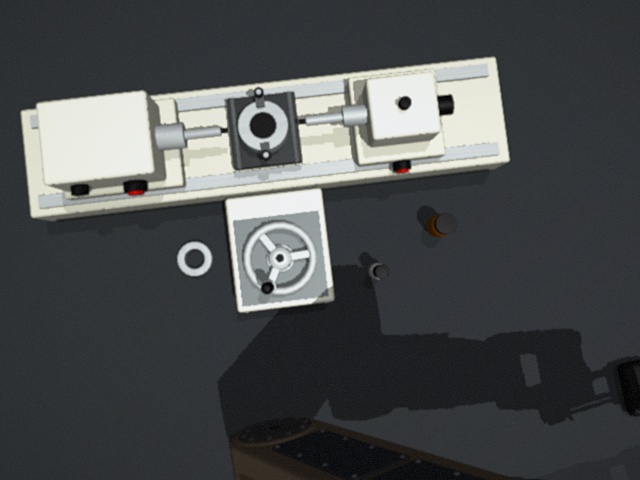

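The scene view shows the wheel hub at about (345,202) and the handle at (345,170). The top view shows the hub at (281,258), the handle top at (267,288), the ring at (195,259), the plug at (379,271) and the bottle at (443,225).

Run:
```python
from h import *
d={n:np.load(f'pics/{n}0.npy') for n in('scene','top')}
W={n:world(n,d[n]) for n in d}
pts={'top':dict(hub=(281,258),handle=(267,288),ring=(185,259),plug=(379,271),bottle=(445,224)),'scene':dict(hub=(345,202),handle=(345,158),handlemid=(345,170))}
for n in pts:
    for k,(u,v) in pts[n].items(): print(n,k,np.median(W[n][v-1:v+2,u-1:u+2].reshape(-1,3),0).round(1))
# clusters: handle z in 150..200 near hub; rim z 120..140
for n in W:
    w=W[n]; hub=w[{'top':(258,281),'scene':(202,345)}[n]]
    r=np.hypot(w[...,0]-hub[0],w[...,1]-hub[1])
    m=(r<80)&(w[...,2]>155)&(w[...,2]<205); print(n,'handle',m.sum(),w[m].mean(0).round(1),w[m].min(0).round(1),w[m].max(0).round(1))
    m=(r<72)&(r>45)&(w[...,2]>122)&(w[...,2]<140); q=w[m]
    (cx,cy),rr=cv2.minEnclosingCircle(q[:,:2].astype(np.float32)); print('rim',cx,cy,rr,q[:,2].max(), np.percentile(q[:,2],90))
# triangulate
def P(n):
    c=env.camera_params(n);K=np.array([[c['fx'],0,c['cx']],[0,c['fy'],c['cy']],[0,0,1]]);return K@np.c_[c['R'],c['t']]
for a,b in [((281,258),(345,202)),((267,288),(345,159))]:
    X=cv2.triangulatePoints(P('top'),P('scene'),np.array(a,float).reshape(2,1),np.array(b,float).reshape(2,1));print((X[:3]/X[3]).ravel())
im={n:cv2.imread(f'pics/{n}0.png') for n in d}
a=cv2.resize(im['top'][200:330,220:350],None,fx=4,fy=4); b=cv2.resize(im['scene'][130:260,285:350+0+50],None,fx=4,fy=4)
cv2.imwrite('pics/crop.png',np.hstack([a,b])[:600,:800] if 0 else cv2.resize(np.hstack([a,b]),(800,430)))
```

```text
top hub [514.8  44.9 131.1]
top handle [466.8  64.  193. ]
top ring [512.6 229.3  12.3]
top plug [ 493.8 -125.3   91. ]
top bottle [ 577.8 -243.3   83.1]
scene hub [521.   43.3 134. ]
scene handle [469.4  63.1 195.6]
scene handlemid [476.4  59.9 172.2]
scene handle 199 [473.   62.1 179.2] [460.7  53.6 155.2] [479.4  73.5 198.4]
rim 516.5234985351562 45.27475357055664 63.39748001098633 139.9049759033694 131.44182890850618
top handle 140 [466.7  64.1 188.7] [456.5  54.8 156.1] [475.9  73.8 198.1]
rim 514.5084228515625 46.699134826660156 62.30839920043945 133.98590571180588 129.5750381410329
[515.05991407  45.67077428 126.4644867 ]
[466.71759373  64.21153871 191.24420789]
```

View pics/crop.png

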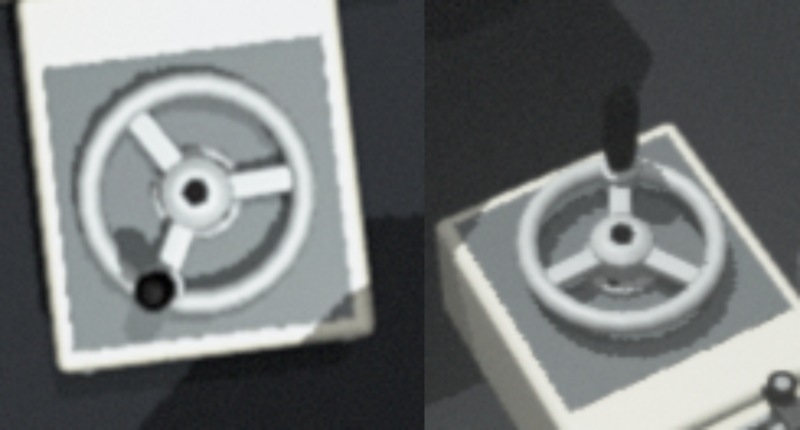

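>>> play_rows(hand=0, targets=[{"linear": [10,-11,-4],"turn": 0.02},{"linear": [30,-34,-8],"turn": 0.05},{"linear": [60,-67,-12],"turn": 0.1},{"linear": [90,-101,-18],"turn": 0.15},{"linear": [120,-135,-18],"turn": 0.2},{"linear": [150,-169,-18],"turn": 0.25},{"linear": [180,-202,-18],"turn": 0.3},{"linear": [210,-236,-18],"turn": 0.3},{"linear": [240,-270,-18],"turn": 0.3},{"linear": [270,-303,-18],"turn": 0.3},{"linear": [300,-337,-18],"turn": 0.3},{"linear": [330,-371,-18],"turn": 0.3},{"linear": [360,-405,-18],"turn": 0.3},{"linear": [390,-438,-18],"turn": 0.3},{"linear": [415,-466,-18],"turn": 0.3},{"linear": [435,-489,-18],"turn": 0.3},{"linear": [448,-503,-18],"turn": 0.3},{"linear": [454,-510,-18],"turn": 0.3},{"linear": [454,-510,-18],"turn": 0.3}])

```text
t: 2.48
eef_pos: [467.3, 25.0, 310.3]
tcp_rot: [3.141, 0.0, 0.001]
ft_force: [0.1, 0.2, -0.2]
opening: 0.005
```

Run:
```python
from h import *
p,d=snap('scene','s1');p,d=snap('top','t1')
s=env.state();print(s['eef_pos'],s['tcp_rot'],s['ft_force'],s['t'],s['opening'],s['joints'])
```

```text
[467.31982502  24.35642108 310.2692166 ] [3.14140138e+00 6.56517868e-05 4.02818511e-04] [0.44562106 1.0512118  0.15306774] 2.575 0.003633075639230244 [-8.91408394e-02  2.46358049e-01  1.90430764e+00 -2.34743196e-04
  9.90975260e-01  1.48138128e+00]
```

View pics/s1.png

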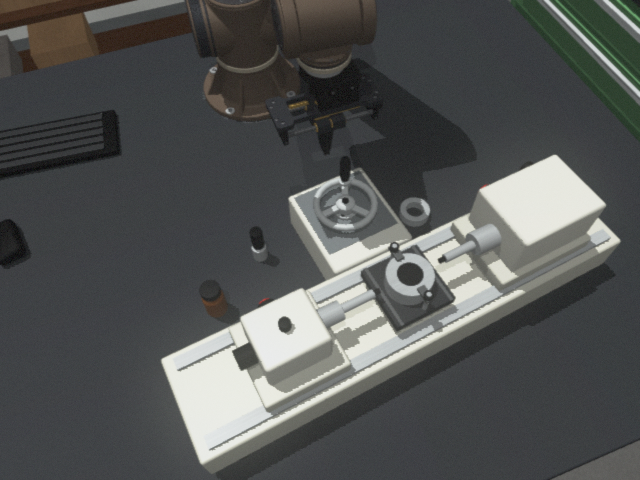

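The fingertips are at about (325,145), behind the handle at (345,168), with clear space between them. Next I lower the tool and tabulate the circle.

>>> play_rows(targets=[{"linear": [0,0,10]},{"linear": [0,0,25]},{"linear": [0,0,40]},{"linear": [0,0,55]},{"linear": [0,0,68]},{"linear": [0,0,74]},{"linear": [0,0,74]}])

```text
validation failed for argument at $.ta...
```

Run:
```python
from h import *
s=env.state();print(s['eef_pos'],s['ft_force'])
def tab(a,b,st,o):
    for f in np.arange(a,b-.1,-st):
        x=515+52*np.cos(np.radians(f))-o[0]; y=45.5+52*np.sin(np.radians(f))-o[1]; print(f,'[%.1f,%.1f]'%(x,-y),end=' ')
    print()
tab(202,170,2,(467.4,24.4))
```

```text
[467.31982502  24.35642108 310.2692166 ] [0.44562106 1.0512118  0.15306774]
202.0 [-0.6,-1.6] 200.0 [-1.3,-3.3] 198.0 [-1.9,-5.0] 196.0 [-2.4,-6.8] 194.0 [-2.9,-8.5] 192.0 [-3.3,-10.3] 190.0 [-3.6,-12.1] 188.0 [-3.9,-13.9] 186.0 [-4.1,-15.7] 184.0 [-4.3,-17.5] 182.0 [-4.4,-19.3] 180.0 [-4.4,-21.1] 178.0 [-4.4,-22.9] 176.0 [-4.3,-24.7] 174.0 [-4.1,-26.5] 172.0 [-3.9,-28.3] 170.0 [-3.6,-30.1]
```

The move was refused because it had no turn value, so I'm resending it with one.

>>> play_rows(targets=[{"linear": [0,0,10],"turn": 0},{"linear": [0,0,25],"turn": 0},{"linear": [0,0,40],"turn": 0},{"linear": [0,0,55],"turn": 0},{"linear": [0,0,68],"turn": 0},{"linear": [0,0,74],"turn": 0},{"linear": [0,0,74],"turn": 0}])

```text
t: 3.45
eef_pos: [467.7, 24.6, 235.9]
tcp_rot: [3.142, 0.001, 0.001]
ft_force: [0.1, 1.1, -0.2]
opening: 0.009
```

>>> play_rows(targets=[{"linear": [-1.3,-3.3,0],"turn": 0},{"linear": [-2.4,-6.8,0],"turn": 0},{"linear": [-3.3,-10.3,0],"turn": 0},{"linear": [-3.9,-13.9,0],"turn": 0},{"linear": [-3.9,-13.9,0],"turn": 0}])

```text
t: 4.08
eef_pos: [463.8, 38.8, 236.2]
tcp_rot: [3.142, -0.0, 0.001]
ft_force: [0.2, 1.2, 0.7]
opening: 0.007
```

Run:
```python
from h import *
snap('scene','s2');s=env.state();print(s['eef_pos'],s['ft_force'])
im=cv2.imread('pics/s2.png');cv2.imwrite('pics/s2c.png',cv2.resize(im[80:260,250:450],None,fx=3,fy=3))
```

```text
[463.78459827  38.73707056 236.25156774] [ 0.82776534 -0.94965043 -0.80161853]
```

View pics/s2c.png

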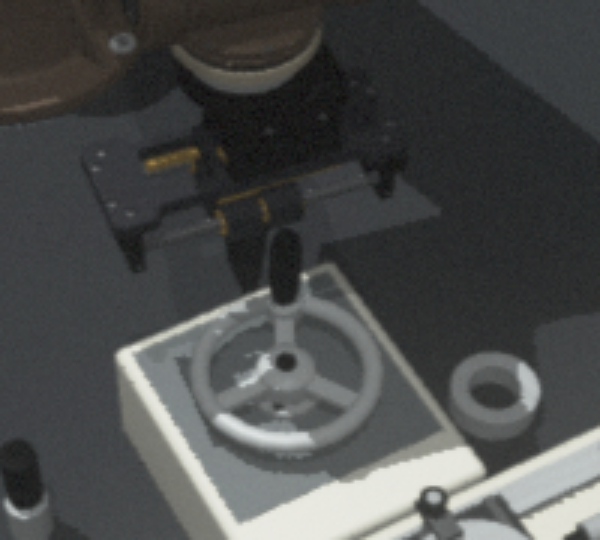

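The finger (245,260 in the crop) is just behind the handle (287,265). Lugs hang from the gripper body's ends, at crop (132,262) and (390,188), so I'll check how low they reach. Then I'll find first contact.

Run:
```python
from h import *
w=world('scene',np.load('pics/s2.npy'))
for (u,v) in [(132,265),(125,245),(390,188),(385,175),(245,270)]:
    a,b=80+v//3,250+u//3; print(u,v,w[a-2:a+3,b-1:b+2].reshape(-1,3)[::4].round(0).tolist())
```

```text
132 265 [[494.0, -44.0, 247.0], [500.0, -44.0, 252.0], [499.0, -42.0, 247.0], [302.0, 6.0, 2.0]]
125 245 [[497.0, -49.0, 271.0], [498.0, -48.0, 269.0], [497.0, -46.0, 264.0], [498.0, -50.0, 262.0]]
390 188 [[497.0, 115.0, 253.0], [498.0, 117.0, 250.0], [498.0, 119.0, 247.0], [495.0, 117.0, 240.0]]
385 175 [[494.0, 112.0, 261.0], [499.0, 112.0, 264.0], [497.0, 115.0, 259.0], [495.0, 112.0, 252.0]]
245 270 [[473.0, 32.0, 186.0], [477.0, 32.0, 187.0], [475.0, 35.0, 181.0], [474.0, 31.0, 176.0]]
```

>>> play_rows(targets=[{"linear": [-0.2,-1.8,0],"turn": 0},{"linear": [-0.2,-1.8,0],"turn": 0},{"linear": [-0.4,-3.6,0],"turn": 0},{"linear": [-0.4,-3.6,0],"turn": 0}])

```text
t: 4.62
eef_pos: [463.4, 42.3, 236.2]
tcp_rot: [3.142, -0.0, 0.001]
ft_force: [-0.6, -0.1, -0.3]
opening: 0.007
```

>>> play_rows(targets=[{"linear": [-0.1,-1.2,0],"turn": 0},{"linear": [-0.1,-1.2,0],"turn": 0},{"linear": [-0.1,-2.4,0],"turn": 0},{"linear": [-0.1,-2.4,0],"turn": 0}])

```text
t: 5.12
eef_pos: [463.3, 44.6, 236.2]
tcp_rot: [3.142, -0.0, 0.001]
ft_force: [0.9, 0.2, -0.5]
opening: 0.003
```

>>> play_rows(targets=[{"linear": [0,-1.2,0],"turn": 0},{"linear": [0,-1.2,0],"turn": 0},{"linear": [0,-2.4,0],"turn": 0},{"linear": [0,-2.4,0],"turn": 0}])

```text
t: 5.62
eef_pos: [463.3, 47.0, 236.2]
tcp_rot: [3.141, -0.0, 0.001]
ft_force: [-0.1, -0.0, 0.4]
opening: 0.006
```

>>> play_rows(targets=[{"linear": [0,-1.2,0],"turn": 0},{"linear": [0.1,-2.4,0],"turn": 0},{"linear": [0.1,-2.4,0],"turn": 0}])

```text
t: 6.0
eef_pos: [463.4, 49.3, 236.2]
tcp_rot: [3.141, -0.0, 0.001]
ft_force: [-0.1, -2.9, 0.6]
opening: 0.006
```

>>> play_rows(targets=[{"linear": [0.1,-1.2,0],"turn": 0},{"linear": [0.2,-2.4,0],"turn": 0},{"linear": [0.2,-2.4,0],"turn": 0}])

```text
t: 6.38
eef_pos: [463.6, 51.9, 236.2]
tcp_rot: [3.142, -0.0, 0.001]
ft_force: [0.3, -3.1, -0.2]
opening: 0.006
```

Run:
```python
from h import *
snap('scene','s3');s=env.state();print(s['eef_pos'],s['ft_force'])
im=cv2.imread('pics/s3.png');cv2.imwrite('pics/s3c.png',cv2.resize(im[110:230,290:410],None,fx=5,fy=5))
```

```text
[463.58937736  51.87027417 236.21260153] [-0.00868766 -4.05430453 -0.46133339]
```

View pics/s3c.png

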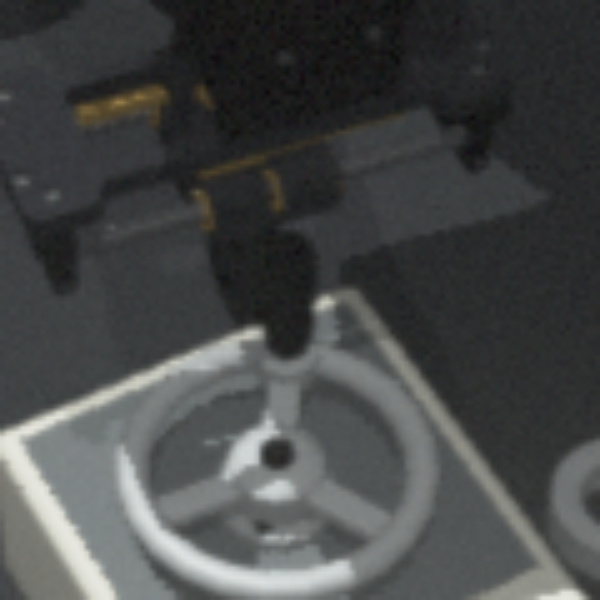

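Contact came at TCP y ≈ 48, with the expected 3–4 N. The crop shows the finger against the handle at about (285,300). Next I push in arcs.

```bash
cat >> h.py <<'E'
def tab(a,b,st,R=52):
    o=(515+R*np.cos(np.radians(a)),45.5+R*np.sin(np.radians(a)))
    print(o)
    for f in np.arange(a-st,b-.1,-st):
        x=515+R*np.cos(np.radians(f))-o[0]; y=45.5+R*np.sin(np.radians(f))-o[1]; print(int(f),'[%.1f,%.1f]'%(x,-y),end=' ')
    print()
E
python3 -c "
from h import *
tab(173,77,8);tab(77,-51,8);tab(-51,-171,8)"
```

```text
(np.float64(463.38760011465126), np.float64(51.83720585706767))
165 [1.4,-7.1] 157 [3.7,-14.0] 149 [7.0,-20.4] 141 [11.2,-26.4] 133 [16.1,-31.7] 125 [21.8,-36.3] 117 [28.0,-40.0] 109 [34.7,-42.8] 101 [41.7,-44.7] 93 [48.9,-45.6] 85 [56.1,-45.5] 77 [63.3,-44.3] 
(np.float64(526.697454825881), np.float64(96.16724336883223))
69 [6.9,2.1] 61 [13.5,5.2] 53 [19.6,9.1] 45 [25.1,13.9] 37 [29.8,19.4] 29 [33.8,25.5] 21 [36.8,32.0] 13 [39.0,39.0] 5 [40.1,46.1] -3 [40.2,53.4] -11 [39.3,60.6] -19 [37.5,67.6] -27 [34.6,74.3] -35 [30.9,80.5] -43 [26.3,86.1] -51 [21.0,91.1] 
(np.float64(547.7246603345916), np.float64(5.088410004237517))
-59 [-5.9,4.2] -67 [-12.4,7.5] -75 [-19.3,9.8] -83 [-26.4,11.2] -91 [-33.6,11.6] -99 [-40.9,10.9] -107 [-47.9,9.3] -115 [-54.7,6.7] -123 [-61.0,3.2] -131 [-66.8,-1.2] -139 [-72.0,-6.3] -147 [-76.3,-12.1] -155 [-79.9,-18.4] -163 [-82.5,-25.2] -171 [-84.1,-32.3]
```

>>> play_rows(targets=[{"linear": [1.4,-7.1,0],"turn": 0},{"linear": [3.7,-14,0],"turn": 0},{"linear": [7,-20.4,0],"turn": 0},{"linear": [11.2,-26.4,0],"turn": 0},{"linear": [16.1,-31.7,0],"turn": 0},{"linear": [21.8,-36.3,0],"turn": 0},{"linear": [28,-40,0],"turn": 0},{"linear": [34.7,-42.8,0],"turn": 0},{"linear": [41.7,-44.7,0],"turn": 0},{"linear": [48.9,-45.6,0],"turn": 0},{"linear": [56.1,-45.5,0],"turn": 0},{"linear": [63.3,-44.3,0],"turn": 0},{"linear": [63.3,-44.3,0],"turn": 0}])

```text
t: 8.05
eef_pos: [527.7, 96.0, 236.2]
tcp_rot: [-3.142, -0.001, 0.0]
ft_force: [-0.5, -0.6, -0.6]
opening: 0.003
```

Run:
```python
from h import *
snap('scene','s4');s=env.state();print(s['eef_pos'],s['ft_force'])
im=cv2.imread('pics/s4.png');cv2.imwrite('pics/s4c.png',cv2.resize(im[110:270,270:430],None,fx=3.7,fy=3.7))
```

```text
[527.60611968  96.06780128 236.26443381] [-0.52588274  0.02988729 -0.13787934]
```

View pics/s4c.png

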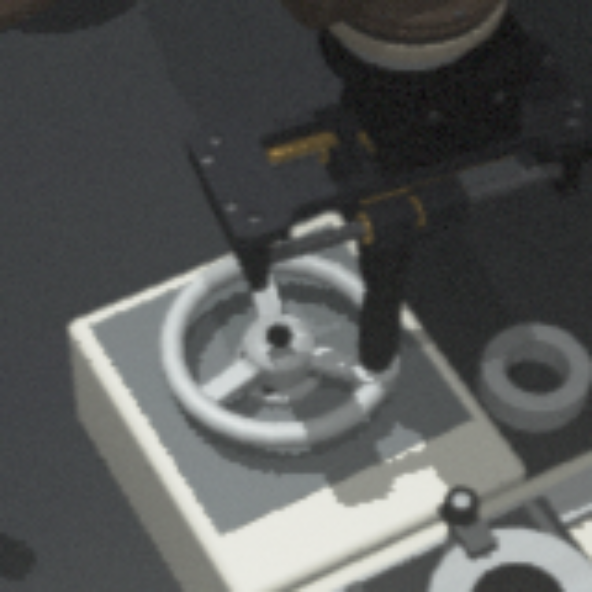

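The handle foot is now at crop (375,365) and its spoke has turned with it, so the push works. I carry on round.

>>> play_rows(targets=[{"linear": [6.0,2.1,0],"turn": 0},{"linear": [12.5,5.2,0],"turn": 0},{"linear": [18.6,9.1,0],"turn": 0},{"linear": [24.1,13.9,0],"turn": 0},{"linear": [28.8,19.4,0],"turn": 0},{"linear": [32.8,25.5,0],"turn": 0},{"linear": [35.8,32,0],"turn": 0},{"linear": [38,39,0],"turn": 0},{"linear": [39.1,46.1,0],"turn": 0},{"linear": [39.2,53.4,0],"turn": 0},{"linear": [38.3,60.6,0],"turn": 0},{"linear": [36.5,67.6,0],"turn": 0},{"linear": [33.6,74.3,0],"turn": 0},{"linear": [29.9,80.5,0],"turn": 0},{"linear": [25.3,86.1,0],"turn": 0},{"linear": [20,91.1,0],"turn": 0},{"linear": [20,91.1,0],"turn": 0}])

```text
t: 10.22
eef_pos: [546.6, 4.4, 236.3]
tcp_rot: [3.141, 0.0, 0.0]
ft_force: [1.3, 0.8, -0.6]
opening: 0.005
```

Run:
```python
from h import *
snap('scene','s5');s=env.state();print(s['eef_pos'],s['ft_force'])
im=cv2.imread('pics/s5.png');cv2.imwrite('pics/s5c.png',cv2.resize(im[110:270,270:430],None,fx=3.7,fy=3.7))
```

```text
[546.63444582   4.63619485 236.28030078] [1.53580937 0.28661704 0.07656904]
```

View pics/s5c.png

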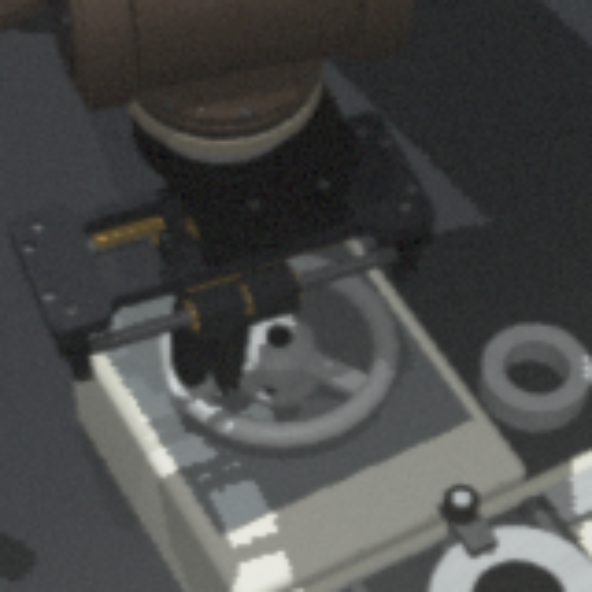

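The handle (crop 190,370) is ahead of the finger (230,380). Now the last third.

>>> play_rows(targets=[{"linear": [-4.8,3.8,0],"turn": 0},{"linear": [-11.3,7,0],"turn": 0},{"linear": [-18.2,9.3,0],"turn": 0},{"linear": [-25.3,10.7,0],"turn": 0},{"linear": [-32.5,11.1,0],"turn": 0},{"linear": [-39.8,10.4,0],"turn": 0},{"linear": [-46.8,8.8,0],"turn": 0},{"linear": [-53.6,6.2,0],"turn": 0},{"linear": [-59.9,2.7,0],"turn": 0},{"linear": [-65.7,-1.7,0],"turn": 0},{"linear": [-70.9,-6.8,0],"turn": 0},{"linear": [-75.2,-12.6,0],"turn": 0},{"linear": [-78.8,-18.9,0],"turn": 0},{"linear": [-81.4,-25.7,0],"turn": 0},{"linear": [-82.5,-31,0],"turn": 0},{"linear": [-83,-33.5,0],"turn": 0},{"linear": [-83,-33.5,0],"turn": 0}])

```text
t: 12.4
eef_pos: [463.8, 38.8, 236.2]
tcp_rot: [-3.141, 0.0, 0.001]
ft_force: [0.0, -1.3, -0.2]
opening: 0.006
```

Run:
```python
from h import *
snap('scene','s6');s=env.state();print(s['eef_pos'],s['ft_force'])
im=cv2.imread('pics/s6.png');im0=cv2.imread('pics/scene0.png')
f=lambda i:cv2.resize(i[110:270,270:430],None,fx=2.4,fy=2.4,interpolation=cv2.INTER_CUBIC)
cv2.imwrite('pics/s6c.png',cv2.convertScaleAbs(np.hstack([f(im0),f(im)]),alpha=1.5))
```

```text
[463.8803641   38.70743978 236.1871662 ] [ 1.00784123 -0.03015992  0.39035329]
```

View pics/s6c.png

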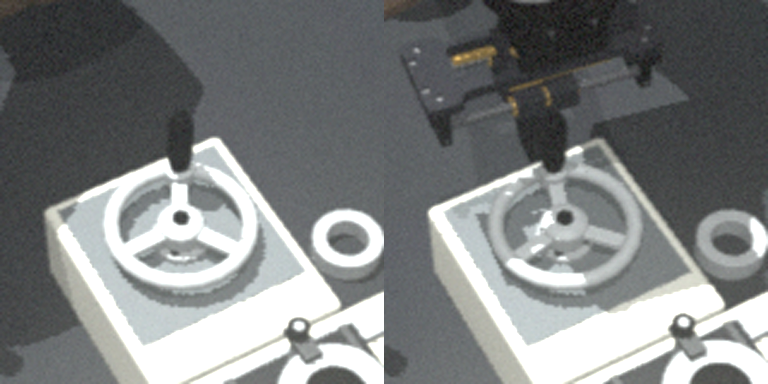

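The wheel is still short of the mark. The handle sits at (170) in the right half of the crop against (179) at the start. I push on to just short, then back off and look.

>>> play_rows(targets=[{"linear": [-0.4,-2,0],"turn": 0},{"linear": [-0.6,-5,0],"turn": 0},{"linear": [-0.8,-7.5,0],"turn": 0},{"linear": [-0.8,-7.5,0],"turn": 0}])

```text
t: 12.95
eef_pos: [463.1, 46.2, 236.2]
tcp_rot: [-3.142, -0.0, 0.001]
ft_force: [0.8, -2.9, -0.9]
opening: 0.005
```

>>> play_rows(targets=[{"linear": [0.2,5,0],"turn": 0},{"linear": [0.5,12,0],"turn": 0},{"linear": [0.5,22,0],"turn": 0},{"linear": [0.5,35,0],"turn": 0},{"linear": [0.5,50,0],"turn": 0},{"linear": [0.5,60,0],"turn": 0},{"linear": [0.5,60,0],"turn": 0}])

```text
t: 13.82
eef_pos: [463.6, -14.8, 236.2]
tcp_rot: [3.142, 0.0, -0.001]
ft_force: [0.2, -0.4, -0.0]
opening: 0.006
```

```bash
cat > m.py <<'E'
from h import *
import sys
def ang(n,D,P):
    w=world(n,D); r=np.hypot(w[...,0]-515,w[...,1]-45.5); a=np.arctan2(w[...,1]-45.5,w[...,0]-515)
    m=(r<68)&(r>36)&(w[...,2]>150)&(w[...,2]<199); return m.sum(), w[m].mean(0).round(2) if m.sum() else None
tag=sys.argv[1]
for n in('scene','top'):
    p,d=snap(n,n+tag)
    d0=np.load(f'pics/{n}0.npy')
    for D in(d0,d): print(n,ang(n,D,0), end=' ')
    print()
f=lambda i,b:cv2.resize(i[b[0]:b[0]+110,b[1]:b[1]+110],None,fx=3.5,fy=3.5,interpolation=cv2.INTER_CUBIC)
B={'scene':(140,290),'top':(200,225)}
for n in B:
    cv2.imwrite(f'pics/c{n}{tag}.png',cv2.convertScaleAbs(np.hstack([f(cv2.imread(f'pics/{n}0.png'),B[n]),f(cv2.imread(f'pics/{n}{tag}.png'),B[n])]),alpha=1.5))
s=env.state();print(s['eef_pos'],s['ft_force'],s['t'])
E
python3 m.py a
```

```text
scene (np.int64(213), array([473.09,  62.1 , 177.47])) scene (np.int64(218), array([472.57,  58.04, 177.47])) 
top (np.int64(144), array([466.78,  63.85, 187.7 ])) top (np.int64(0), None) 
[463.59751833 -14.10467701 236.1955801 ] [-0.48866519 -0.00955604  0.1266245 ] 13.925
```

View pics/cscenea.png

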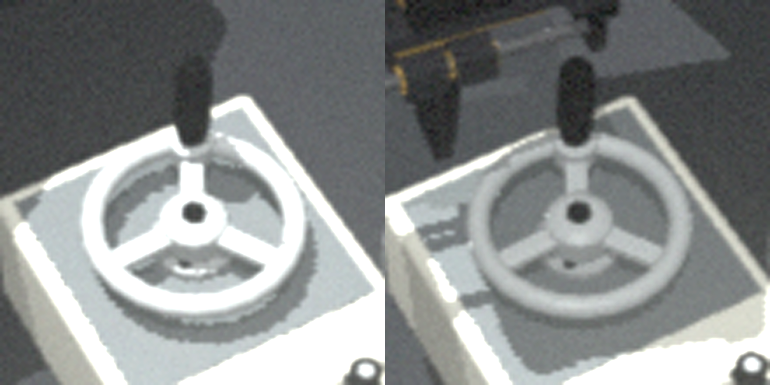

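View pics/ctopa.png

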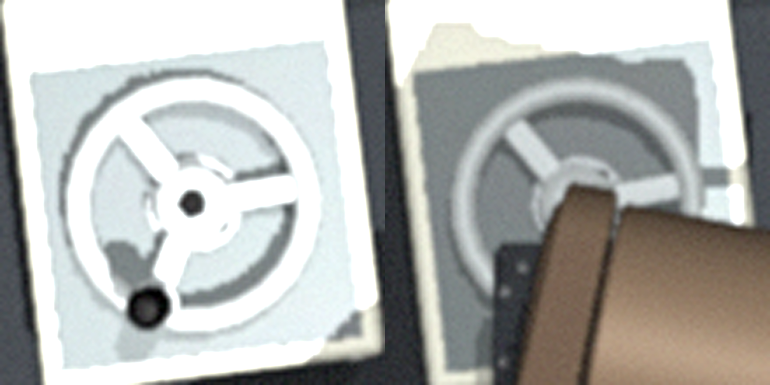

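The scene view puts the handle 4.0 mm (about 4.4°) short. In the crops it is at (575) in the right half, i.e. 190, against 193 at the start. I push 3 mm more, then look again.

>>> play_rows(targets=[{"linear": [-0.3,-10,0],"turn": 0},{"linear": [-0.5,-25,0],"turn": 0},{"linear": [-0.5,-40,0],"turn": 0},{"linear": [-0.5,-50,0],"turn": 0},{"linear": [-0.5,-56,0],"turn": 0},{"linear": [-0.5,-60,0],"turn": 0},{"linear": [-0.5,-61.5,0],"turn": 0},{"linear": [-0.5,-63,0],"turn": 0},{"linear": [-0.5,-63,0],"turn": 0}])

```text
t: 15.05
eef_pos: [463.1, 48.7, 236.2]
tcp_rot: [3.141, -0.0, 0.0]
ft_force: [0.4, -3.4, 0.6]
opening: 0.007
```

>>> play_rows(targets=[{"linear": [0,5,0],"turn": 0},{"linear": [0,12,0],"turn": 0},{"linear": [0,22,0],"turn": 0},{"linear": [0,35,0],"turn": 0},{"linear": [0,50,0],"turn": 0},{"linear": [0,60,0],"turn": 0},{"linear": [0,60,0],"turn": 0}])

```text
t: 15.92
eef_pos: [463.1, -11.8, 236.2]
tcp_rot: [3.142, 0.0, -0.001]
ft_force: [0.4, 1.9, 0.2]
opening: 0.005
```

```bash
python3 m.py b
python3 - <<'E'
from h import *
# rectified wheel-plane view, spoke angle shift
c=env.camera_params('scene')
def polar(f):
    im=cv2.cvtColor(cv2.imread(f),cv2.COLOR_BGR2GRAY).astype(np.float32)
    a=np.radians(np.arange(0,360,.25)); r=np.arange(24,50,1.)
    A,R=np.meshgrid(a,r); X=np.stack([515+R*np.cos(A),45.5+R*np.sin(A),0*A+126],-1)@np.array(c['R']).T+np.array(c['t'])
    return cv2.remap(im,(X[...,0]/X[...,2]*c['fx']+c['cx']).astype(np.float32),(X[...,1]/X[...,2]*c['fy']+c['cy']).astype(np.float32),1)
P=[polar(f'pics/scene{k}.png') for k in '0ab']
for n,w in (('left spoke',None),):
    prof=[p[4:18].mean(0) for p in P]
    for p in prof:
        # bright spoke centroids near expected angles 159,39,-81
        o=[]
        for e in (39,279):
            i=np.arange(int((e-25)*4),int((e+25)*4)); v=p[i%1440]; v=v-np.percentile(v,60); v=np.clip(v,0,None); o.append(round(float((v*i).sum()/v.sum()/4),2))
        print(o)
E
```

```text
scene (np.int64(213), array([473.09,  62.1 , 177.47])) scene (np.int64(238), array([473.8 ,  56.71, 178.14])) 
top (np.int64(144), array([466.78,  63.85, 187.7 ])) top (np.int64(0), None) 
[463.11924678 -11.09432932 236.19109913] [-0.25349336 -0.73852881  0.50667752] 16.025
[38.14, 281.95]
[38.0, 284.95]
[35.27, 281.79]
```

The two estimates disagree because the finger and the changed shadow disturb them. I take the hand right back to the start pose, where lighting and view match the first pictures.

>>> play_rows(targets=[{"linear": [0,0,-10],"turn": 0},{"linear": [-2,5,-30],"turn": 0},{"linear": [-8,17,-50],"turn": 0},{"linear": [-20,42,-60],"turn": 0},{"linear": [-37,78,-60],"turn": 0},{"linear": [-56,118,-60],"turn": 0},{"linear": [-75,158,-60],"turn": 0},{"linear": [-94,198,-60],"turn": 0},{"linear": [-113,238,-60],"turn": 0},{"linear": [-132,278,-60],"turn": 0},{"linear": [-151,318,-60],"turn": -0.05},{"linear": [-170,358,-60],"turn": -0.1},{"linear": [-189,398,-60],"turn": -0.15},{"linear": [-208,438,-60],"turn": -0.2},{"linear": [-227,478,-58],"turn": -0.25},{"linear": [-246,518,-57],"turn": -0.3},{"linear": [-262,552,-56],"turn": -0.3},{"linear": [-273,576,-56],"turn": -0.3},{"linear": [-278,586,-56],"turn": -0.3},{"linear": [-278,586,-56],"turn": -0.3}])

```text
t: 18.52
eef_pos: [185.7, -597.1, 292.4]
tcp_rot: [-3.141, -0.0, 0.301]
ft_force: [-1.0, 0.4, 0.3]
opening: 0.002
```

```bash
python3 m.py c
cat > sp.py <<'E'
from h import *
import sys
def polar(n,f,z=126):
    c=env.camera_params(n)
    im=cv2.cvtColor(cv2.imread(f),cv2.COLOR_BGR2GRAY).astype(np.float32)
    a=np.radians(np.arange(0,360,.25)); r=np.arange(24,50,1.)
    A,R=np.meshgrid(a,r); X=np.stack([515+R*np.cos(A),45.5+R*np.sin(A),0*A+z],-1)@np.array(c['R']).T+np.array(c['t'])
    return cv2.remap(im,(X[...,0]/X[...,2]*c['fx']+c['cx']).astype(np.float32),(X[...,1]/X[...,2]*c['fy']+c['cy']).astype(np.float32),1)
for n in('scene','top'):
    for k in ['0']+sys.argv[1:]:
        p=polar(n,f'pics/{n}{k}.png')[4:18].mean(0);o=[]
        for e in (39,279):
            i=np.arange((e-20)*4,(e+20)*4); v=p[i%1440]; t=(v.max()+np.median(v))/2; g=i[v>t]; o.append((round((g.min()+g.max())/8,2),round((g.max()-g.min())/4,1)))
        print(n,k,o)
# handle dark blob in top
for k in ['0']+sys.argv[1:]:
    g=cv2.cvtColor(cv2.imread(f'pics/top{k}.png'),6)[275:302,250:285]; m=(g<45).astype(np.uint8)
    N,L,S,C=cv2.connectedComponentsWithStats(m); j=1+S[1:,4].argmax(); print('top blob',k,S[j,4],C[j]+[250,275])
    g=cv2.cvtColor(cv2.imread(f'pics/scene{k}.png'),6)
    print('scene px handle', )
E
python3 sp.py c
```

```text
scene (np.int64(213), array([473.09,  62.1 , 177.47])) scene (np.int64(216), array([473.46,  63.9 , 176.87])) 
top (np.int64(144), array([466.78,  63.85, 187.7 ])) top (np.int64(138), array([467.53,  65.25, 187.22])) 
[ 186.19382783 -596.4428508   292.49238779] [-1.29295775 -0.37187925  0.927379  ] 18.625
scene 0 [(np.float64(38.12), np.float64(16.2)), (np.float64(281.88), np.float64(15.8))]
scene c [(np.float64(36.38), np.float64(16.2)), (np.float64(280.25), np.float64(16.0))]
top 0 [(np.float64(41.62), np.float64(16.8)), (np.float64(280.25), np.float64(16.5))]
top c [(np.float64(39.75), np.float64(16.5)), (np.float64(278.38), np.float64(16.8))]
top blob 0 94 [266.84042553 287.25531915]
scene px handle
top blob c 96 [265.85416667 286.875     ]
scene px handle
```

View pics/ctopc.png

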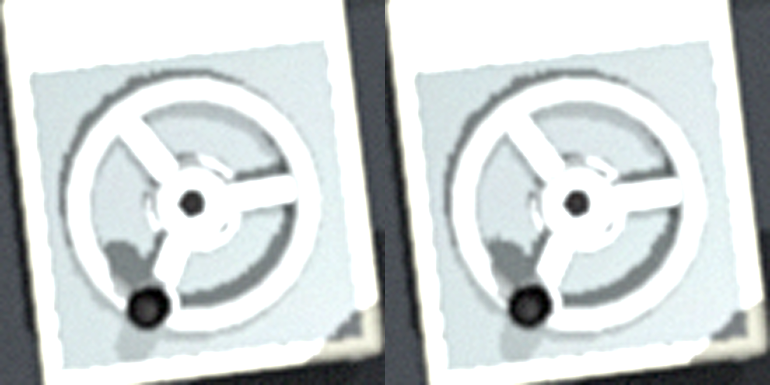

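View pics/cscenec.png

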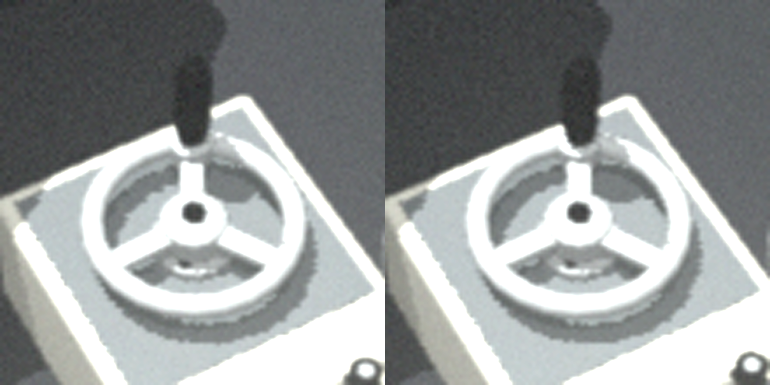

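Both cameras agree, four spoke readings in all: the wheel is 1.63–1.87° past a full turn (the top-view handle blob moved from (266.8,287.3) to (265.9,286.9)). I mend it with a 1.5 mm nudge back, pushing from the other side and feeling for contact.

>>> play_rows(targets=[{"linear": [10,-12,-4],"turn": 0.02},{"linear": [30,-37,-8],"turn": 0.05},{"linear": [60,-74,-12],"turn": 0.1},{"linear": [90,-110,-18],"turn": 0.15},{"linear": [120,-147,-18],"turn": 0.2},{"linear": [150,-184,-18],"turn": 0.25},{"linear": [180,-220,-18],"turn": 0.3},{"linear": [210,-257,-18],"turn": 0.3},{"linear": [240,-294,-18],"turn": 0.3},{"linear": [270,-331,-18],"turn": 0.3},{"linear": [300,-367,-18],"turn": 0.3},{"linear": [330,-404,-18],"turn": 0.3},{"linear": [360,-441,-18],"turn": 0.3},{"linear": [390,-478,-18],"turn": 0.3},{"linear": [420,-514,-18],"turn": 0.3},{"linear": [445,-545,-18],"turn": 0.3},{"linear": [462,-566,-18],"turn": 0.3},{"linear": [472,-578,-18],"turn": 0.3},{"linear": [475,-582,-18],"turn": 0.3},{"linear": [475,-582,-18],"turn": 0.3}])

```text
t: 21.12
eef_pos: [466.5, 99.1, 310.3]
tcp_rot: [3.141, 0.0, 0.001]
ft_force: [-0.5, -0.2, 0.3]
opening: 0.007
```

>>> play_rows(targets=[{"linear": [0,0,10],"turn": 0},{"linear": [0,0,25],"turn": 0},{"linear": [0,0,40],"turn": 0},{"linear": [0,0,55],"turn": 0},{"linear": [0,0,68],"turn": 0},{"linear": [0,0,74],"turn": 0},{"linear": [0,0,74],"turn": 0}])

```text
t: 22.0
eef_pos: [466.8, 99.2, 235.9]
tcp_rot: [3.141, 0.001, 0.001]
ft_force: [-1.6, 0.6, 0.0]
opening: 0.005
```

>>> play_rows(targets=[{"linear": [0,4,0],"turn": 0},{"linear": [0,8,0],"turn": 0},{"linear": [0,11,0],"turn": 0},{"linear": [0,13,0],"turn": 0},{"linear": [0,13,0],"turn": 0}])

```text
t: 22.62
eef_pos: [466.9, 86.2, 236.3]
tcp_rot: [3.142, -0.0, 0.001]
ft_force: [0.4, -0.2, 0.1]
opening: 0.006
```

>>> play_rows(targets=[{"linear": [0,1,0],"turn": 0},{"linear": [0,1,0],"turn": 0}])

```text
t: 22.88
eef_pos: [466.9, 85.5, 236.2]
tcp_rot: [-3.141, -0.0, 0.001]
ft_force: [-0.2, 1.8, 1.0]
opening: 0.006
```

Run:
```python
from h import *
snap('scene','s7');s=env.state();print(s['eef_pos'],s['ft_force'])
im=cv2.imread('pics/s7.png');cv2.imwrite('pics/s7c.png',cv2.convertScaleAbs(cv2.resize(im[120:220,300:400],None,fx=5,fy=5),alpha=2))
```

```text
[466.85788717  85.49853727 236.21629553] [-0.03810722  2.39058026  1.19730317]
```

View pics/s7c.png

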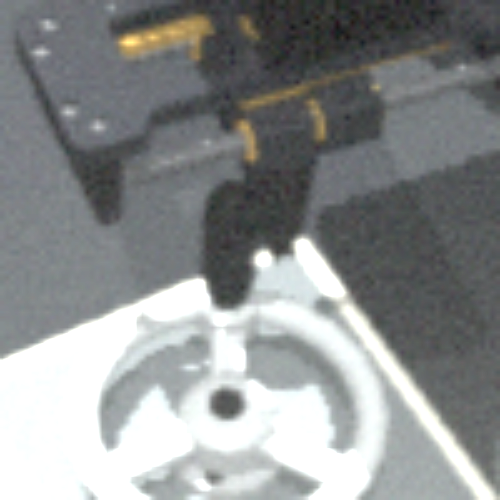

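The finger (280,215) touches the handle (228,240), with 2.4 N. I push on in small steps.

>>> play_rows(targets=[{"linear": [0,0.7,0],"turn": 0},{"linear": [0,0.7,0],"turn": 0}])

```text
t: 23.18
eef_pos: [466.9, 84.8, 236.2]
tcp_rot: [-3.142, -0.0, 0.001]
ft_force: [-1.2, 3.5, 1.3]
opening: 0.005
```

>>> play_rows(targets=[{"linear": [0,0.7,0],"turn": 0},{"linear": [0,0.7,0],"turn": 0}])

```text
t: 23.42
eef_pos: [466.8, 83.9, 236.2]
tcp_rot: [3.142, -0.0, 0.001]
ft_force: [-0.5, 2.5, 0.8]
opening: 0.005
```

```bash
python3 - <<'E'
from h import *
snap('scene','d');s=env.state();print(s['eef_pos'],s['ft_force'])
E
cp pics/s7.png pics/scenee.png; cp pics/top0.png pics/topd.png;cp pics/top0.png pics/tope.png; python3 sp.py e d | grep ^scene
```

```text
[466.8602321   83.94194409 236.21538626] [0.47871592 2.48973456 0.78907335]
scene 0 [(np.float64(38.12), np.float64(16.2)), (np.float64(281.88), np.float64(15.8))]
scene e [(np.float64(36.38), np.float64(16.2)), (np.float64(280.25), np.float64(16.0))][ WARN:0@0.078] global loadsave.cpp:275 findDecoder imread_('pics/scened.png'): can't open/read file: check file path/integrity
Traceback (most recent call last):
  File "sp.py", line 11, in <module>
    p=polar(n,f'pics/{n}{k}.png')[4:18].mean(0);o=[]
      ~~~~~^^^^^^^^^^^^^^^^^^^^^^
  File "sp.py", line 5, in polar
    im=cv2.cvtColor(cv2.imread(f),cv2.COLOR_BGR2GRAY).astype(np.float32)
       ~~~~~~~~~~~~^^^^^^^^^^^^^^^^^^^^^^^^^^^^^^^^^^
cv2.error: OpenCV(4.12.0) /io/opencv/modules/imgproc/src/color.cpp:199: error: (-215:Assertion failed) !_src.empty() in function 'cvtColor'
```

```bash
mv pics/d.png pics/scened.png; python3 sp.py e d | grep ^scene
```

```text
scene 0 [(np.float64(38.12), np.float64(16.2)), (np.float64(281.88), np.float64(15.8))]
scene e [(np.float64(36.38), np.float64(16.2)), (np.float64(280.25), np.float64(16.0))]
scene d [(np.float64(38.12), np.float64(16.2)), (np.float64(282.0), np.float64(16.0))]
scene px handle
scene px handle
scene px handle
```

The spokes are back at 38.12° and 282.0°, against 38.12° and 281.88° at the start. I back off, raise the hand and return to the start pose.

>>> play_rows(targets=[{"linear": [0,-3,0],"turn": 0},{"linear": [0,-9,0],"turn": 0},{"linear": [0,-15,0],"turn": 0},{"linear": [0,-16,-10],"turn": 0},{"linear": [0,-16,-30],"turn": 0},{"linear": [0,-16,-50],"turn": 0},{"linear": [0,-16,-68],"turn": 0},{"linear": [0,-16,-74],"turn": 0},{"linear": [0,-16,-74],"turn": 0}])

```text
t: 24.6
eef_pos: [466.8, 100.0, 310.4]
tcp_rot: [3.142, -0.001, 0.001]
ft_force: [0.3, 0.2, 0.5]
opening: 0.004
```

>>> play_rows(targets=[{"linear": [-5,12,0],"turn": 0},{"linear": [-15,37,0],"turn": 0},{"linear": [-30,75,0],"turn": 0},{"linear": [-48,119,0],"turn": 0},{"linear": [-66,163,0],"turn": 0},{"linear": [-84,207,0],"turn": 0},{"linear": [-102,252,0],"turn": 0},{"linear": [-120,297,0],"turn": 0},{"linear": [-138,342,0],"turn": 0},{"linear": [-156,387,0],"turn": -0.05},{"linear": [-174,431,0],"turn": -0.1},{"linear": [-192,476,0],"turn": -0.15},{"linear": [-210,520,2],"turn": -0.2},{"linear": [-228,565,6],"turn": -0.25},{"linear": [-246,610,10],"turn": -0.3},{"linear": [-262,649,14],"turn": -0.3},{"linear": [-274,679,18],"turn": -0.3},{"linear": [-280,694,18],"turn": -0.3},{"linear": [-281,697,18],"turn": -0.3},{"linear": [-281,697,18],"turn": -0.3}])

```text
t: 27.1
eef_pos: [186.6, -596.6, 292.3]
tcp_rot: [-3.141, -0.0, 0.301]
ft_force: [0.3, -0.6, -0.7]
opening: 0.001
```

```bash
python3 m.py f; python3 sp.py f
```

```text
scene (np.int64(213), array([473.09,  62.1 , 177.47])) scene (np.int64(213), array([472.97,  62.23, 176.99])) 
top (np.int64(144), array([466.78,  63.85, 187.7 ])) top (np.int64(142), array([466.76,  63.79, 187.5 ])) 
[ 186.89509594 -596.48743029  292.60347128] [ 0.6681036  -0.07507573 -0.54689807] 27.2
scene 0 [(np.float64(38.12), np.float64(16.2)), (np.float64(281.88), np.float64(15.8))]
scene f [(np.float64(38.25), np.float64(16.5)), (np.float64(282.0), np.float64(16.0))]
top 0 [(np.float64(41.62), np.float64(16.8)), (np.float64(280.25), np.float64(16.5))]
top f [(np.float64(41.62), np.float64(16.8)), (np.float64(280.38), np.float64(16.8))]
top blob 0 94 [266.84042553 287.25531915]
scene px handle
top blob f 95 [266.85263158 287.38947368]
scene px handle
```

View pics/topf.png

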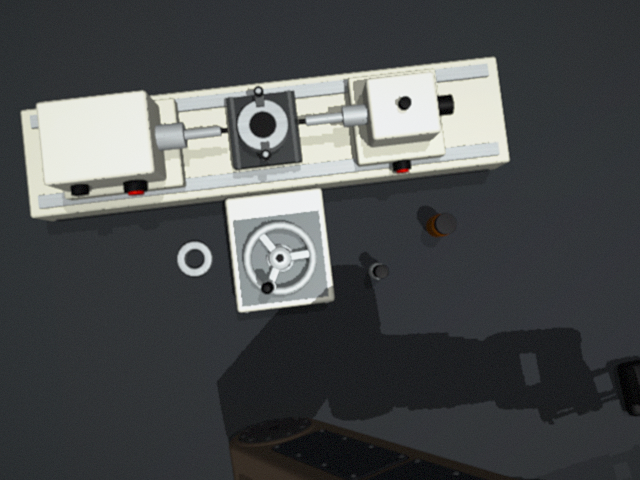

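The handle is back at (267,287). The ring (195,259), plug gauge (379,271) and bottle (443,225) have not moved. One check of the table's height from the saved depth, then I hand in.

Run:
```python
from h import *
a,b=np.load('pics/top0.npy'),np.load('pics/topf.npy')
d=(a-b)[100:160,235:295]; print('table rise',np.median(d), 'bed',np.median((a-b)[185:200,120:200]))
env.job_done()
```

```text
table rise 4.8999023 bed -0.025756836
the job is handed in; nothing more can be done
```

The wheel has been turned one full turn clockwise and the handle stands where it began. I pushed it with closed fingertips, took the hand back to the start pose and handed the job in at about 27 s.

- **Correction:** the first full push went about 1.8° too far. I nudged the handle back about 1.5 mm from its other side, with a few newtons. That small part was therefore counter-clockwise.
- **Wheel angle:** in the last pictures the wheel's spokes are within 0.15° of their starting angles in both cameras. The handle is within about 0.2 mm.
- **Table height:** the table rose 4.9 mm by the depth image, against 5 mm expected for one turn. The bed did not move.
- **Other things:** the setting ring, plug gauge and bottle stand where they stood. The force stayed around 4 N in every reading I took.
- **Checks that disagreed:** with the arm near the wheel, its shadow and the finger made two of my early wheel-angle readings wrong. I relied only on pictures taken from the start pose, plus readings during the nudge that the final pictures confirmed.

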